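# Turn the mug carousel until the lidded jar faces front

## Robot

A 7-joint arm with a two-finger parallel gripper is mounted at the origin on the work surface. World frame = base frame: x ahead of the robot, y to its left, z up, the work surface at z = 0. Lengths are in m, angles in rad, forces in N, time in s.
With the tool pointing down it reaches from about 0.35 to 0.9 m from the base axis. Payload 7.2 kg.
Tool frame: the origin (TCP) lies at the very end of the fingers, on their centre line; the grasp point (between the pads) lies 19 mm behind it; y points along the fingers, x is the direction in which the jaws open and shut, and the axes are right-handed (so a half turn about y gives the same grasp; the last joint's range is limited). The gripper opens to 88 mm and grips with 3 to 60 N. Pads are 20 mm wide; open, the fingers measure 115 mm over their backs; the gripper's body (75 mm by 178 mm) begins 61 mm behind the grasp point.
Start: joints at [1.217, 0.411, -0.013, 1.596, 0.006, 1.134, -0.082], TCP at [0.176, -0.6, 0.223] pointing down, gripper open.
Joint ranges: [-2.95, 2.95], [-0.29, 1.99], [-1.47, 1.44], [0.14, 2.54], [-1.03, 4.17], [0.13, 1.85], [-2.86, 2.86]. Speed limits (rad/s): [2.39, 2.39, 3.01, 3.01, 3.14, 3.14, 3.14].

## Interface

Orientations are given as a unit quaternion [w, x, y, z].
In Python, from rig import manip, capture gives the robot as it stands.
- The arm moves only by the tool move_arm, never from a script. Its argument "motion" is text: rows parted by semicolons, each of 7 numbers parted by spaces: the shift along the tool's x, y, z in mm, then the turn, a rotation vector about the tool's x, y, z in rad, then the finger opening in mm, from 0 to 87.8. In form: dx dy dz wx wy wz hand; .... A call has 1 to 10 rows; each row shifts and turns the commanded pose from where the row before left it, along the tool's axes as they then stand; what a row does not reach is not made up. A row lasts 1/12 s, in which the tool goes at most 41.7 mm and 7.16 degrees, less where a joint would pass 70% of its speed; a pose out of reach is approached as far as the arm can. A call is refused whole if a number of a shift passes 41.7 or a number of a turn 0.125, either way. A call with a gripper value outside its range is refused whole. The fingers move at their own pace and stop on an object; "force" is the grip in N (left out, the last holds). Time passes only in rows, so rows that do not move let the fingers close. It gives the time, the measured TCP pose, the force and the opening at its end, in the units of the state.
- manip.read_state(): the state, without advancing time (a new reading comes with each control period).
- capture(name): name is "scene" or "top" or "wrist"; returns a dict with "frame" (480x640x3 uint8, red, green, blue), "K" (3x3 intrinsics, pixels), "cam_to_world" (4x4, takes a point from camera to world coordinates). Camera axes: x right, y down, z forward; pixel columns grow to the right and rows downward; lengths in m; the calibration is good to about 2 mm. A picture is of the moment at which its call begins. There is no depth.
- manip.job_done(): hands the job in, once; it reports no verdict.
The state is a dict: "time_s": time; "joint_pos": joint angles; "dq": joint speeds; "joint_efforts": joint torques, N m; "tool_pos": TCP position; "tool_rot": TCP orientation; "force": force on the tool from outside, world axes, zero at the start; "torque": the same for the moment, N m; "width": finger opening in m.
Only numpy, scipy, OpenCV 4.12 (cv2) and the standard library are available. Lean on these libraries where they do the work, as an engineer would, in place of code of your own. Each camera call takes 0.05 s, during which the arm holds its last target. There are 200 camera calls.

## Task

Gently turn the round turntable by pushing the upright pins on its rim with the outside of your closed fingers, until the lidded jar stands at the front, directly in line with the steel pointer lying under its edge. Do not touch, lift or knock the jar and mugs standing on the turntable, and leave the other things on the table alone. Finish with the turntable at rest and the hand clear of it.

Things in the scene. Friction and masses are not known exactly. Their poses are not given: they have to be found in the camera images.
- foot: Fixed foot of the turntable: black disc 170 mm across, 12 mm high, hidden under the turntable. Origin: on the table surface, on the vertical turning axis. A flat dark steel pointer (20 mm wide, 10 mm high, diamond tip) lies on the table along the foot's own -x axis and sticks out under the turntable's edge to 222 mm from the axis: it shows where the front is.
- front (a point): The point where the origin of the jar must come: 70 mm from the turning axis on the pointer's side (foot's -x), 45 mm above the table (the turntable's upper face).
- carousel: Aluminium turntable, disc 292 mm across, 15 mm thick. Origin: on the turning axis at its underside, 30 mm above the table; z up. Turns either way without limit; stiff bearing (0.12 N m, 1 N at the pins): stops where it is left. On its rim 8 upright dark steel pins, 12 mm thick, 30 mm high (tops 75 mm above the table), 138 mm from the axis at 0, 45, 90.. degrees from its own x axis.
- hub (a point): Centre of the turntable's upper face, on the turning axis, 45 mm above the table. Around it, 70 mm from the axis, at 45, 135, 225 and 315 degrees from the turntable's own x axis, are four round seats with 6 mm high rubber collars (66 mm inside); each holds a mug or the jar. Mugs, jar and handles stay within 112 mm of the axis.
- jar: White ceramic jar with a flat closed lid and a small knob on it (18 mm across, 11 mm high) and no handle: 60 mm across (lid 63 mm), 78 mm high with knob, loose in one of the four seats (which one varies); top 123 mm above the table. Origin: centre of its underside. It is the one to bring to the front.
- mug_a: White ceramic open espresso mug with a small handle (along its own +y, reaching 47 mm from the mug's axis), 60 mm across and 52 mm high, loose in one of the seats; top 97 mm above the table. Origin: centre of its underside. Leave it standing in its seat.
- mug_b: White ceramic open espresso mug with a small handle (along its own +y, reaching 47 mm from the mug's axis), 60 mm across and 52 mm high, loose in one of the seats; top 97 mm above the table. Origin: centre of its underside. Leave it standing in its seat.
- mug_c: White ceramic open espresso mug with a small handle (along its own +y, reaching 47 mm from the mug's axis), 60 mm across and 52 mm high, loose in one of the seats; top 97 mm above the table. Origin: centre of its underside. Leave it standing in its seat.
- tape: Loose roll of brown heat tape lying flat on the table, 84 mm across, 25 mm high, to the left of the turntable. Origin: centre of its underside. Leave it alone.
- big_mug: Loose full-size white mug on the table, 82 mm across, 95 mm high, to the right of the turntable. Origin: centre of its underside. Leave it alone.
- scraper: Loose flat scraper (spatula) lying on the table to the right of the turntable. Origin: under its middle. Leave it alone.

How it is judged:
At the end, for the whole second after the job is handed in: The jar's underside centre is within 12 mm of the front point, the turntable is at rest, the jar and all three mugs stand upright (within 0.1 rad) in their seats, and the tape, big mug and scraper have not moved more than 15 mm (distance between jar and front below 0.012 m and angular speed of carousel below 0.05 rad/s and angle between each of mug_a, mug_b, mug_c, jar's own z axis and vertical below 0.1 rad and distance between each of mug_a, mug_b, mug_c, jar and carousel below 0.08 m and height (world z) of each of mug_a, mug_b, mug_c, jar below 0.05 m and distance of each of tape, big_mug, scraper from where it was at the start of the episode below 0.015 m); the robot touches nothing.
It fails at once if a mug or the jar on the turntable is touched by the robot (over 1.5 N) (contact force between any of the fingers, the arm and mug_a above 1.5 N or contact force between any of the fingers, the arm and mug_b above 1.5 N or contact force between any of the fingers, the arm and mug_c above 1.5 N or contact force between any of the fingers, the arm and jar above 1.5 N).
It fails at once if a mug or the jar is lifted or tipped (height (world z) of any of mug_a, mug_b, mug_c, jar above 0.06 m or angle between any of mug_a, mug_b, mug_c, jar's own z axis and vertical above 0.3 rad).
It fails at once if the turntable is flung round (over 2.5 rad/s) (angular speed of carousel above 2.5 rad/s).
It fails at once if the turntable is pushed or squeezed harder than 40 N (contact force between the fingers and carousel above 40 N).
It fails at once if a bystander is disturbed (over 20 mm)  (distance of any of tape, big_mug, scraper from where it was at the start of the episode above 0.02 m).
It also fails if it takes over 48 s, if anything falls off the work surface, if the arm or the gripper's body presses on something with over 40 N, if the wrist force passes 120 N, or if a joint passes its speed limit or range.

## Working session

There is one attempt and no reset: what is moved stays moved. The work goes in short steps, Python scripts to look and compute and a tool call to move; the robot and the scene stay as the last step left them, time stands still between calls to the robot, and variables do not carry over. Pictures are saved under pics/ and viewed, about 8 in all and at most 12, crops included, and the job is handed in when it is done.

Besides the shell and the picture viewer there is one more tool, called after "Call:" as name(argument=value, ...), one argument or row to a line, values as JSON. move_arm: Moves the arm, as the interface text tells. Its arguments: {"type":"object","properties":{"motion":{"type":"string"},"force":{"type":"number"}},"required":["motion"]}

```bash
mkdir -p pics; ls; python3 - <<'E'
from rig import manip, capture
import cv2,numpy as np
for n in("top","scene"):
    c=capture(n);cv2.imwrite(f"pics/{n}0.png",c["frame"][:,:,::-1]);print(c["K"].round(1).tolist(),c["cam_to_world"].round(4).tolist())
s=manip.read_state();print(s)
E
```

```text
pics
[[448.3, 0.0, 320.4], [0.0, 448.3, 237.0], [0.0, 0.0, 1.0]] [[-0.0135, -0.9955, 0.0939, 0.4543], [-0.9997, 0.0155, 0.0214, -0.0351], [-0.0227, -0.0935, -0.9954, 0.9999], [0.0, 0.0, 0.0, 1.0]]
[[512.2, 0.0, 315.1], [0.0, 512.2, 243.5], [0.0, 0.0, 1.0]] [[0.3437, 0.7793, -0.524, 1.1885], [0.9391, -0.288, 0.1876, -0.2586], [-0.0047, -0.5565, -0.8308, 1.1105], [0.0, 0.0, 0.0, 1.0]]
{'time_s': 0.1, 'joint_pos': array([ 1.21681436,  0.41177879, -0.01269378,  1.59697283,  0.0055849 ,
        1.13429125, -0.08218109]), 'dq': array([ 9.41282263e-04, -2.67175868e-03,  8.16660185e-04, -1.55499408e-03,
        2.19265521e-03,  5.11320052e-04,  6.75439087e-05]), 'joint_efforts': array([ 3.00289976e-03, -5.89099467e+01,  6.43809736e-01, -2.91712511e+01,
       -5.38531796e-02,  1.45495083e-02,  5.99596916e-06]), 'tool_pos': array([ 0.17601956, -0.59922219,  0.22191378]), 'tool_rot': array([ 0.5663835 , -0.56583838,  0.42411525, -0.4232764 ]), 'force': array([-0.73781521,  0.11819125,  0.64343256]), 'torque': array([ 0.00136566,  0.06369628, -0.01073448]), 'width': 0.08776784641570208}
```

View pics/top0.png

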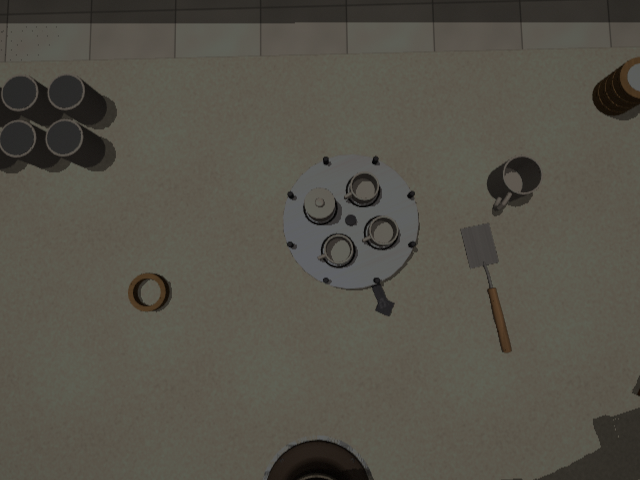

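View pics/scene0.png

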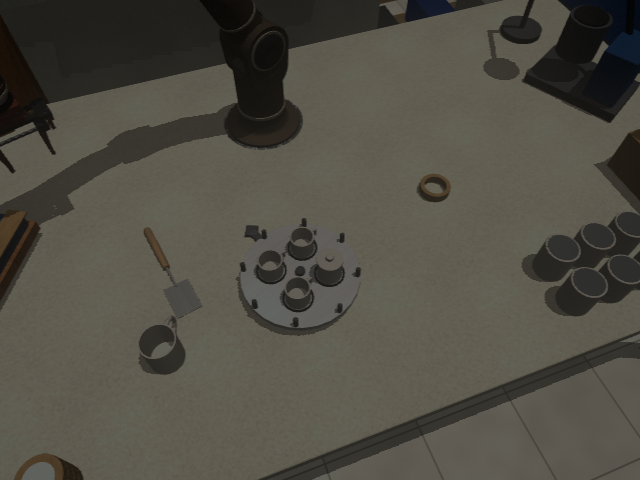

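The top view shows the hub at (351,220), the jar knob at (320,203), the pointer tip near (386,312), and eight pins around the rim. The jar has to come round from image left to the pointer, which is counter-clockwise in the image.

```bash
cat > h.py <<'E'
import numpy as np,cv2
from rig import manip,capture
from scipy.optimize import least_squares
from scipy.spatial.transform import Rotation as R
def w(c,uv,z):
    T=c["cam_to_world"];d=T[:3,:3]@np.linalg.inv(c["K"])@[uv[0],uv[1],1];o=T[:3,3]
    return (o+d*(z-o[2])/d[2])[:2]
def pol(p,h): d=p-h;return np.hypot(*d).round(4),np.degrees(np.arctan2(d[1],d[0])).round(2)
def pose():
    s=manip.read_state();q=s["tool_rot"];return s["tool_pos"],R.from_quat(np.r_[q[1:],q[0]]).as_matrix(),s
E
python3 - <<'E'
from h import *
c=capture("top")
pins=[(326,160),(376,160),(411,195),(412,244),(377,281),(327,281),(291,244),(291,195)]
P=np.array([w(c,p,.07) for p in pins])
f=lambda x:(np.c_[x[0]+.138*np.cos(x[2]+np.arange(8)*-np.pi/4),x[1]+.138*np.sin(x[2]+np.arange(8)*-np.pi/4)]-P).ravel()
d0=P[0]-P.mean(0);r=least_squares(f,[*P.mean(0),np.arctan2(d0[1],d0[0])]);h=r.x[:2]
print("hub",h,w(c,(351,220),.05),"pin0 ang",np.degrees(r.x[2]),"res",np.abs(r.fun).max())
for n,uv,z in(("jar",(320,202.5),.123),("tip",(386,314),.01),("tape",(148,292),.02),("bigmug",(520,175),.09),("scr",(479,245),.0)):
    p=w(c,uv,z);print(n,p,pol(p,h))
p,M,s=pose();print(p,M.round(3).tolist())
g=cv2.resize(c["frame"][140:330,270:430],None,fx=3.2,fy=3.2,interpolation=cv2.INTER_CUBIC)
cv2.imwrite("pics/crop1.png",np.clip(g[:,:,::-1].astype(float)*1.8,0,255))
E
```

```text
hub [ 0.5774706  -0.08005103] [ 0.57916633 -0.08043935] pin0 ang 21.70004244169064 res 0.0023727394299474514
jar [ 0.60548297 -0.01637738] (np.float64(0.0696), np.float64(66.25))
tip [ 0.37705792 -0.15430335] (np.float64(0.2137), np.float64(-159.67))
tape [0.43153083 0.36515631] (np.float64(0.4685), np.float64(108.15))
bigmug [ 0.6609526  -0.42542416] (np.float64(0.3553), np.float64(-76.41))
scr [ 0.52516645 -0.36533168] (np.float64(0.29), np.float64(-100.39))
[ 0.17607556 -0.59929647  0.22201973] [[0.282, -0.0, 0.959], [-0.959, 0.001, 0.282], [-0.001, -1.0, -0.0]][ WARN:0@1.683] global loadsave.cpp:1063 imwrite_ Unsupported depth image for selected encoder is fallbacked to CV_8U.
```

View pics/crop1.png

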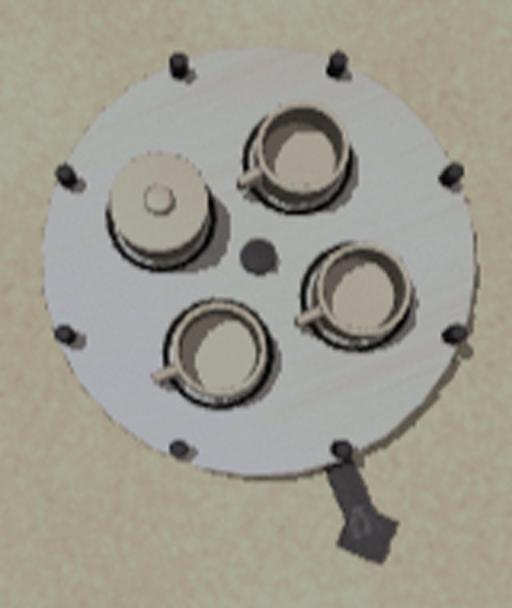

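The refined pointer tip at (389,316) gives a front angle of about -158.5°, and the jar is at +66.5°, so it needs about +135° CCW. I'll push the pin at -158° round the right-hand side with the back of the fingers. First I close the hand and travel high.

Call:
move_arm(
  motion="-10 0 10 0 0 0 0; -25 0 25 0 0 0 0; -30 0 29 0 0 0 0; -30 0 29 0 0 0 0; -30 0 29 0 0 0 0; -30 0 29 0 0 0 0; -30 0 29 0 0 0 0; -30 0 29 0 0 0 0; -30 0 29 0 0 0 0; -30 0 29 0 0 0 0",
  force=20,
)

```text
time_s: 0.98
tool_pos: [0.3549, -0.259, 0.2227]
tool_rot: [-0.566, 0.566, -0.424, 0.424]
force: [1.2, -0.3, -0.5]
width: 0.0246
```

Call:
move_arm(
  motion="-30 0 29 0 0 0 0; -30 0 29 0 0 0 0; -30 0 29 0 0.04 0 0; -20 0 20 0 0.045 0 0; -10 0 10 0 0 0 0; 0 0 0 0 0 0 0; 0 0 0 0 0 0 0",
)

```text
time_s: 1.57
tool_pos: [0.4349, -0.1138, 0.2224]
tool_rot: [-0.548, 0.548, -0.447, 0.447]
force: [-0.2, -0.1, 0.5]
width: -0.0
```

```bash
cat > rel.py <<'E'
from h import *
import sys
h=np.array([.5778,-.0802])
p,M,s=pose()
r,a=pol(p[:2],h);print("r,ang",r,a,"z",p[2],"xyaw",np.degrees(np.arctan2(M[1,0],M[0,0])).round(2),"want",a+90,"w",s["width"],"F",s["force"].round(1),"t",s["time_s"],"q",s["joint_pos"].round(2))
if len(sys.argv)>1:
    R_,A,z=map(float,sys.argv[1:]);A=np.radians(A);t=np.r_[h+R_*np.array([np.cos(A),np.sin(A)]),z]
    print("tool shift mm",(M.T@(t-p)*1000).round(1))
E
python3 rel.py .145 -169.5 .058
```

```text
r,ang 0.1468 -166.76 z 0.2224169169568082 xyaw -78.37 want -76.75999999999999 w -3.1129426318538597e-06 F [-0.2 -0.1  0.5] t 1.5667 q [ 0.51  0.14 -0.4   1.98  0.06  1.04 -1.28]
tool shift mm [ -7.  164.4   1.9]
```

Call:
move_arm(
  motion="-7 15 2 0 0.02 0 0; 0 30 0 0 0 0 0; 0 30 0 0 0 0 0; 0 30 0 0 0 0 0; 0 25 0 0 0 0 0; 0 20 0 0 0 0 0; 0 14 0 0 0 0 0; 0 0 0 0 0 0 0",
)

```text
time_s: 2.23
tool_pos: [0.4328, -0.1083, 0.0561]
tool_rot: [-0.542, 0.544, -0.455, 0.452]
force: [-0.2, 0.2, -0.1]
width: 0.0005
```

```bash
python3 rel.py .145 -168 .058; python3 - <<'E'
from h import *
c=capture("top");cv2.imwrite("pics/t2.png",cv2.resize(np.clip(c["frame"][130:340,250:450,::-1]*1.6,0,255).astype(np.uint8),None,fx=2.8,fy=2.8,interpolation=2))
E
```

```text
r,ang 0.1477 -169.03 z 0.05609778109316414 xyaw -79.76 want -79.03 w 0.0004542273061611263 F [-0.2  0.2 -0.1] t 2.2333 q [ 0.44  0.38 -0.36  2.15  0.22  0.65 -1.46]
tool shift mm [ 2.6 -1.9  2.7]
```

View pics/t2.png

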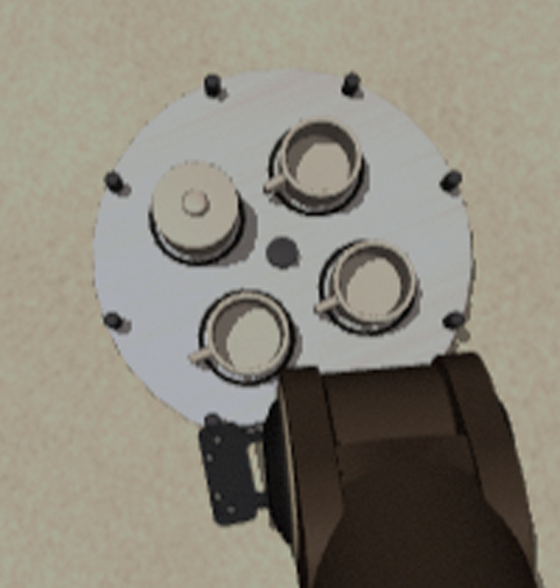

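The turntable is unmoved and the hand is behind the pin at -158°. Now I push along the arc at about 3° per row.

Call:
move_arm(
  motion="2 -1 2.5 0 -0.01 0 0; 3 0 0 0 -0.02 0 0; 5 0 0.1 0 -0.035 0 0; 5 0 0.1 0 -0.035 0 0; 7.6 0 0.2 0 -0.0524 0 0; 7.6 0 0.2 0 -0.0524 0 0; 7.6 0 0.2 0 -0.0524 0 0; 7.6 0 0.2 0 -0.0524 0 0; 7.6 0 0.2 0 -0.0524 0 0; 7.6 0 0.2 0 -0.0524 0 0",
)

```text
time_s: 3.12
tool_pos: [0.4616, -0.1631, 0.061]
tool_rot: [0.625, -0.625, 0.33, -0.331]
force: [-0.2, 2.1, 0.1]
width: 0.0004
```

```bash
python3 rel.py
```

```text
r,ang 0.1428 -144.48 z 0.06102946780607946 xyaw -55.7 want -54.47999999999999 w 0.0004403627494397794 F [-0.2  2.1  0.1] t 3.1167 q [ 0.6   0.44 -0.44  2.05  0.28  0.71 -1.  ]
```

Call:
move_arm(
  motion="7.6 1 0 0 -0.0524 0 0; 7.6 1 0 0 -0.0524 0 0; 7.6 1 0 0 -0.0524 0 0; 7.6 0 0.1 0 -0.0524 0 0; 7.6 0 0.2 0 -0.0524 0 0; 7.6 0 0.2 0 -0.0524 0 0; 7.6 0 0.2 0 -0.0524 0 0; 7.6 0 0.2 0 -0.0524 0 0; 7.6 0 0.2 0 -0.0524 0 0; 7.6 0 0.2 0 -0.0524 0 0",
)

```text
time_s: 3.95
tool_pos: [0.5174, -0.2129, 0.0579]
tool_rot: [-0.689, 0.69, -0.157, 0.158]
force: [-0.4, -0.1, -0.2]
width: 0.0005
```

```bash
python3 rel.py
```

```text
r,ang 0.1458 -114.47 z 0.0579497997173377 xyaw -25.7 want -24.47 w 0.0004651805573323779 F [-0.4 -0.1 -0.2] t 3.95 q [ 0.71  0.56 -0.54  1.88  0.39  0.8  -0.49]
```

Call:
move_arm(
  motion="7.6 0 0.3 0 -0.0524 0 0; 7.6 0 0.3 0 -0.0524 0 0; 7.6 0 0.3 0 -0.0524 0 0; 7.6 0 0.2 0 -0.0524 0 0; 7.6 0 0.2 0 -0.0524 0 0; 7.6 0 0.2 0 -0.0524 0 0; 7.6 0 0.2 0 -0.0524 0 0; 7.6 0 0.2 0 -0.0524 0 0; 7.6 0 0.2 0 -0.0524 0 0; 7.6 0 0.2 0 -0.0524 0 0",
)

```text
time_s: 4.78
tool_pos: [0.5911, -0.2272, 0.058]
tool_rot: [-0.706, 0.707, 0.027, -0.026]
force: [-1.8, 0.4, 0.6]
width: 0.0004
```

```bash
python3 rel.py; python3 - <<'E'
from h import *
c=capture("top");cv2.imwrite("pics/t3.png",cv2.resize(np.clip(c["frame"][130:340,250:450,::-1]*1.6,0,255).astype(np.uint8),None,fx=2.8,fy=2.8,interpolation=2))
E
```

```text
r,ang 0.1476 -84.82 z 0.05797822729300635 xyaw 4.3 want 5.180000000000007 w 0.00040115520588559047 F [-1.8  0.4  0.6] t 4.7833 q [ 0.73  0.69 -0.65  1.69  0.5   0.93 -0.04]
```

View pics/t3.png

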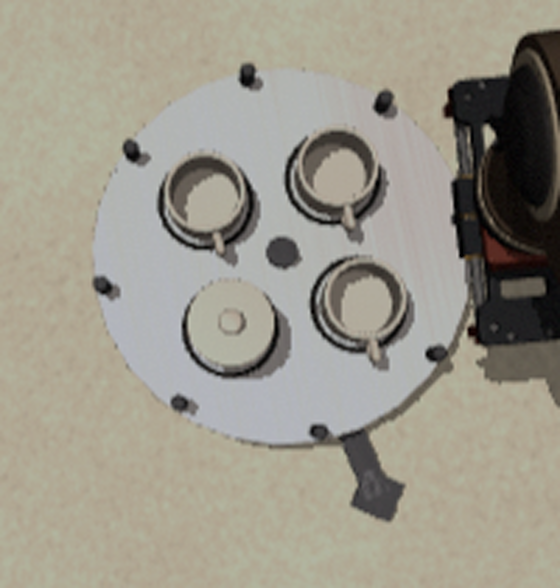

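The turntable follows, and the jar knob is now at about (332,245) in full-frame pixels. About 53° remain.

Call:
move_arm(
  motion="7.6 0 0.5 0 -0.0524 0 0; 7.6 0 0.5 0 -0.0524 0 0; 7.6 0 0.5 0 -0.0524 0 0; 7.6 0 0.5 0 -0.0524 0 0; 7.6 0 0.3 0 -0.0524 0 0; 7.6 0 0.3 0 -0.0524 0 0; 7.6 0 0.3 0 -0.0524 0 0; 7.6 0 0.3 0 -0.0524 0 0; 7.6 0 0.3 0 -0.0524 0 0; 7.6 0 0.3 0 -0.0524 0 0",
)

```text
time_s: 5.67
tool_pos: [0.6616, -0.2012, 0.0577]
tool_rot: [-0.675, 0.677, 0.208, -0.208]
force: [-0.1, -1.5, -0.1]
width: 0.0004
```

Call:
move_arm(
  motion="7.6 0 0.3 0 -0.0524 0 0; 7.6 0 0.3 0 -0.0524 0 0; 7.6 0 0.3 0 -0.0524 0 0; 7.6 0 0.3 0 -0.0524 0 0; 5 0 0.2 0 -0.035 0 0; 0 0 0 0 0 0 0",
)

```text
time_s: 6.17
tool_pos: [0.6884, -0.1757, 0.0577]
tool_rot: [-0.645, 0.646, 0.29, -0.289]
force: [0.7, 0.2, 0.6]
width: 0.0004
```

```bash
python3 rel.py; python3 - <<'E'
from h import *
c=capture("top");cv2.imwrite("pics/t4.png",cv2.resize(np.clip(c["frame"][130:340,250:450,::-1]*1.6,0,255).astype(np.uint8),None,fx=2.8,fy=2.8,interpolation=2))
h=np.array([.5778,-.0802])
print(pol(w(c,(250+231/2.8,130+321/2.8),.123),h),"front",pol(w(c,(250+390/2.8,130+520/2.8),.01),h),pol(w(c,(250+352/2.8,130+437/2.8),.01),h))
E
```

```text
r,ang 0.1461 -40.81 z 0.05774893595403678 xyaw 48.27 want 49.19 w 0.0003963852243990802 F [0.7 0.2 0.6] t 6.1667 q [ 0.65  0.85 -0.79  1.47  0.65  1.09  0.57]
(np.float64(0.0693), np.float64(144.33)) front (np.float64(0.22), np.float64(-158.36)) (np.float64(0.1498), np.float64(-159.17))
```

View pics/t4.png

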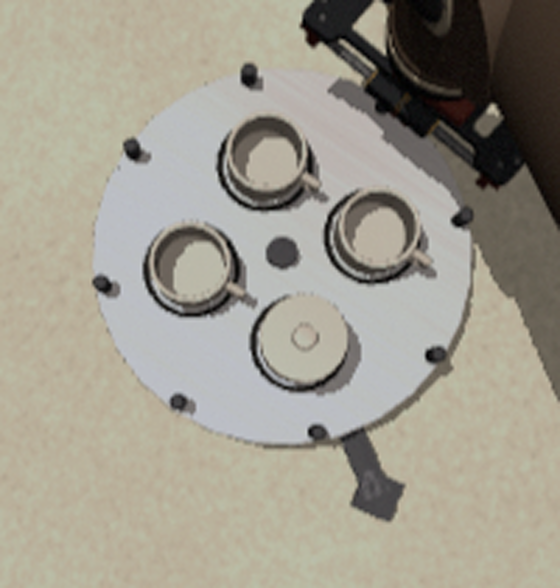

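```bash
python3 - <<'E'
from h import *
c=capture("top");h=np.array([.5778,-.0802])
print("jar",pol(w(c,(250+305/2.8,130+337/2.8),.123),h))
for p in((317,430),(436,353),(462,215),(179,401),(249,72),(132,146),(101,282)):print(pol(w(c,(250+p[0]/2.8,130+p[1]/2.8),.073),h))
E
```

```text
jar (np.float64(0.0692), np.float64(-170.81))
(np.float64(0.1353), np.float64(-170.83))
(np.float64(0.1352), np.float64(-125.43))
(np.float64(0.1348), np.float64(-79.8))
(np.float64(0.1365), np.float64(144.43))
(np.float64(0.1376), np.float64(9.88))
(np.float64(0.1382), np.float64(54.4))
(np.float64(0.1381), np.float64(99.13))
```

The jar is at -170.8° and the front at about -158.6°, so about 12° remain.

Call:
move_arm(
  motion="6 0 0.2 0 -0.041 0 0; 7 0 0.3 0 -0.048 0 0; 6 0 0.3 0 -0.041 0 0; 5 0 0.2 0 -0.034 0 0; 3 0 0.1 0 -0.02 0 0; 2 0 0 0 -0.014 0 0; 0 0 0 0 0 0 0",
)

```text
time_s: 6.85
tool_pos: [0.7043, -0.1521, 0.0569]
tool_rot: [-0.614, 0.614, 0.351, -0.351]
force: [-0.2, 0.2, -0.2]
width: 0.0002
```

```bash
python3 rel.py; python3 - <<'E'
from h import *
c=capture("top");cv2.imwrite("pics/t5.png",cv2.resize(np.clip(c["frame"][130:340,250:450,::-1]*1.6,0,255).astype(np.uint8),None,fx=2.8,fy=2.8,interpolation=2))
E
```

```text
r,ang 0.1455 -29.6 z 0.05688938701186528 xyaw 59.51 want 60.4 w 0.0002316815118185235 F [-0.2  0.2 -0.2] t 6.85 q [ 0.62  0.88 -0.83  1.44  0.68  1.12  0.72]
```

View pics/t5.png

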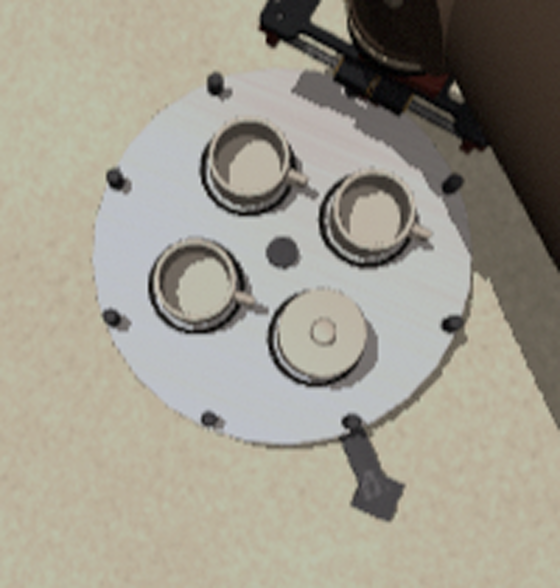

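The knob is now at crop (323,331) and the pin tip at (352,420), close to the pointer line.

```bash
python3 rel.py .2 -40 .058; python3 - <<'E'
from h import *
c=capture("top");h=np.array([.5778,-.0802])
j=w(c,(250+323/2.8,130+331/2.8),.123);print("jar",pol(j,h))
for p in((352,420),(453,322),(453,182),(209,417),(215,81),(114,177),(111,315)):print(pol(w(c,(250+p[0]/2.8,130+p[1]/2.8),.073),h))
a=np.radians(-158.6);print("err to front mm",(j-h-.07*np.array([np.cos(a),np.sin(a)]))*1000)
E
```

```text
r,ang 0.1455 -29.66 z 0.05679628465992222 xyaw 59.47 want 60.34 w 0.0006900329607508395 F [ 0.5  0.3 -0. ] t 6.9 q [ 0.62  0.88 -0.83  1.44  0.68  1.12  0.72]
tool shift mm [-35.1  -1.2 -51.8]
jar (np.float64(0.0685), np.float64(-159.78))
(np.float64(0.1352), np.float64(-159.5))
(np.float64(0.1354), np.float64(-114.3))
(np.float64(0.1358), np.float64(-68.95))
(np.float64(0.1358), np.float64(154.96))
(np.float64(0.1382), np.float64(20.91))
(np.float64(0.1384), np.float64(65.64))
(np.float64(0.1373), np.float64(109.88))
err to front mm [0.86537409 1.84888717]
```

The jar is within about 2 mm of the front point (12 mm allowed). I back off the pin, move outward, then up and away.

Call:
move_arm(
  motion="-4 0 0 0 0 0 0; -6 0 -4 0 0 0 0; 0 0 -15 0 0 0 0; 0 0 -25 0 0 0 0; 0 -15 -10 0 0 0 0; 0 -30 0 0 0 0 0; 0 -35 0 0 0 0 0; 0 -35 0 0 0 0 0; 0 -30 0 0 0 0 0; 0 0 0 0 0 0 0",
)

```text
time_s: 7.78
tool_pos: [0.7483, -0.1885, 0.2097]
tool_rot: [-0.612, 0.616, 0.353, -0.348]
force: [0.4, 0.3, 1.0]
width: 0.0003
```

```bash
python3 rel.py; python3 - <<'E'
from h import *
c=capture("top");cv2.imwrite("pics/t6.png",np.clip(c["frame"][:,:,::-1]*1.6,0,255).astype(np.uint8))
E
```

```text
r,ang 0.202 -32.43 z 0.20967764996862395 xyaw 59.43 want 57.57 w 0.0002738519007133007 F [0.4 0.3 1. ] t 7.7833 q [ 0.61  0.82 -0.87  1.15  0.6   1.41  0.87]
```

View pics/t6.png

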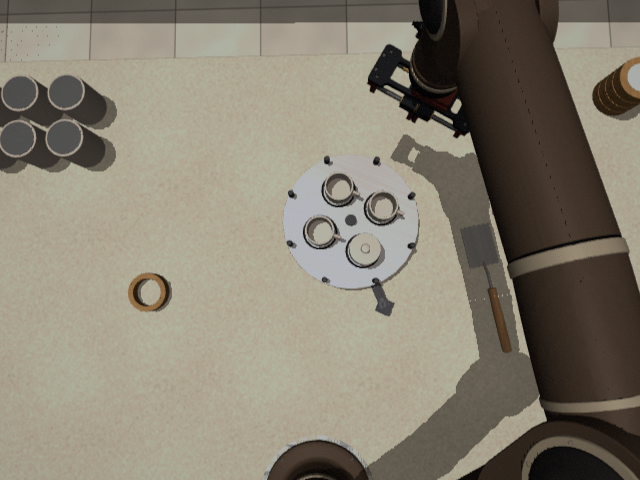

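The jar knob is at (365,248), in line with the pointer, and the tape and scraper are unchanged. The arm hides the big mug from above, so I check it in the scene view.

```bash
python3 - <<'E'
from h import *
c=capture("scene");cv2.imwrite("pics/s7.png",np.clip(c["frame"][:,:,::-1]*1.6,0,255).astype(np.uint8))
E
```

```text
(no output)
```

View pics/s7.png

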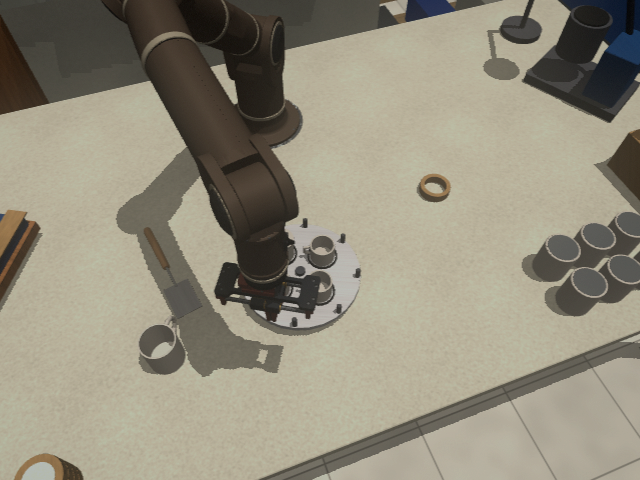

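The big mug is still at (158,343) and the scraper and tape are where they started, with the hand high and clear. I hand the job in.

```bash
python3 -c "
from rig import manip;print(manip.job_done())"
```

```text
the job is handed in; nothing more can be done
None
```

I turned the turntable about 134° counter-clockwise (seen from above) by pushing one rim pin with the outside of the closed fingers. I then backed off and raised the hand clear, and handed the job in at about 8 s.

- **Jar position:** my last measurement, before backing off, put the jar at about -159.8° and the pointer at about -158.6°. That is roughly 2 mm from the front point, against the 12 mm allowed.
- **After backing off:** I did not measure again. The last top view shows the jar still in line with the pointer, and all three mugs upright in their seats.
- **Bystanders:** the tape, scraper and big mug look unmoved. I judged this by eye from the pictures and did not measure it.
- **Forces:** readings at the end of each move stayed at about 2 N or less.
- **Disagreement:** two sightings of the pointer gave its direction about 0.8° apart, which is about 1 mm at the jar.

No check failed.

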